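# Bin the red-capped medicine bottle through the sprung flap

## Robot

A 6-joint arm with a two-finger parallel gripper is mounted at the origin on the work surface. World frame = base frame: x ahead of the robot, y to its left, z up, the work surface at z = 0. Lengths are in m, angles in rad, forces in N, time in s.
With the tool pointing down it reaches from about 0.325 to 0.9 m from the base axis. Payload 3.5 kg.
Tool frame: the origin (TCP) lies at the very end of the fingers, on their centre line; the grasp point (between the pads) lies 19 mm behind it; y points along the fingers, x is the direction in which the jaws open and shut, and the axes are right-handed (so a half turn about y gives the same grasp; the last joint's range is limited). The gripper opens to 85 mm and grips with 20 to 120 N. Pads are 22 mm wide; open, the fingers measure 114 mm over their backs; the gripper's body (76 mm by 85 mm) begins 54 mm behind the grasp point. The pads swing forward as they close: fully open they stand 13 mm farther back than shut.
Start: joints at [-1.43, 0.276, -0.026, 1.268, 0, 1.467], TCP at [0.151, -0.607, 0.231] pointing down, gripper open.
Joint ranges: [-3.12, 3.12], [-0.85, 1.88], [-1.08, 1.24], [-1.95, 2.15], [-1.57, 1.53], [-3.14, 3.14]. Speed limits (rad/s): [2.57, 2.57, 3.14, 3.14, 3.14, 3.14].

## Interface

Orientations are given as a unit quaternion [w, x, y, z].
In Python, from cell import robot gives the robot as it stands.
- The arm moves only by the shell command python3 -m pendant 'ROWS' [FORCE]. ROWS is JSON, a list of rows, each a list of 7 numbers: the finger opening in mm, from 0 to 85.4, then the shift along the tool's x, y, z in mm, then the turn, a rotation vector about the tool's x, y, z in rad. A call has 1 to 10 rows; each row is the pose to reach, as a shift and turn from the pose commanded when the call began, along the tool's axes at that moment; what a row does not reach only later rows make up. A row lasts 1/8 s, in which the tool goes at most 62.5 mm and 10.7 degrees, less where a joint would pass 70% of its speed; a pose out of reach is approached as far as the arm can. A call with a gripper value outside its range is refused whole. The fingers move at their own pace and stop on an object; FORCE is the grip in N (left out, the last holds). Time passes only in rows, so rows that repeat a pose let the fingers close. It gives the time, the measured TCP pose, the force and the opening at its end, in the units of the state.
- robot.sense(): the state, without advancing time (a new reading comes with each control period).
- robot.capture(name): name is "scene" or "top"; returns the picture (420x560x3 uint8, red, green, blue); there is no depth.
- robot.calibration(name): a dict with "fx", "fy", "cx", "cy" (pixels), "R" (3x3) and "t" (3): a world point X has camera coordinates R X + t. Camera axes: x right, y down, z forward; pixel columns grow to the right and rows downward; lengths in m; the calibration is good to about 2 mm. A picture is of the moment at which its call begins. calibration takes no time and is no camera call.
- robot.finish_job(): hands the job in, once; it reports no verdict.
The state is a dict: "clock": time; "qpos": joint angles; "dq": joint speeds; "tau": joint torques, N m; "tool_pos": TCP position; "ee_rot": TCP orientation; "force": force on the tool from outside, world axes, zero at the start; "wrist_torque": the same for the moment, N m; "grip_width": finger opening in m.
Only numpy, scipy, OpenCV 4.12 (cv2) and the standard library are available. Lean on these libraries where they do the work, as an engineer would, in place of code of your own. Each camera call takes 0.05 s, during which the arm holds its last target. There are 200 camera calls.

## Task

Throw away the expired medicine bottle, the amber one with the red cap: push it upright down through the white self-closing flap in the lid of the yellow waste bin, and keep hold of it until a good third of the bottle is inside, then let it go so that it drops in and the flap shuts behind it. Leave the amber bottle with the white cap standing where it is.

Things in the scene. Friction and masses are not known exactly. Their poses are not given: they have to be found in the camera images.
- red_bottle_center (a point): The expired bottle, standing upright on the bench: round amber glass, 40 mm in diameter and 110 mm tall, with a paper label and a red cap (the top 26 mm, 32 mm in diameter), about 160 g. Point at its centre, 55 mm above its foot; z up along the bottle. Hold it by the cap, so that some 70 mm of bottle stand out below the fingers and the fingers can stay above the bin's lid. A clear bottle with a blue cap, of the same size, stands near it as well.
- white_bottle_center (a point): A good bottle, which stays: the same amber bottle with a white cap. Point at its centre, 55 mm above its foot; z up.
- bin_mouth (a point): Centre of the square mouth in the flat lid of the yellow waste bin, at the height of the lid's top, 205 mm above the bench. The bin is fixed to the bench, 170 mm (its x) by 160 mm (its y), and hollow below. The mouth is 76 by 76 mm, sides along the bin's x and y, and closed by the flap; z up. A bottle pushed down the middle of the mouth has 18 mm to spare on every side.
- flap (a joint): White plastic flap 73 by 72 mm, 3 mm thick, filling the mouth flush with the lid. It is hinged along the mouth's -x side (in the bin's frame) and swings down into the bin: 0 rad shut, 1.6 rad hanging straight down. A weak spring (under 1 N at its middle) shuts it again; the bottle going in holds it open at about 1.2 to 1.4 rad. The bin is deep enough for the bottle to fall clear of the flap.
Mind the look-alikes: they are no part of the job. There is more than one size of the part that bears bin_mouth; the job needs the middle-sized.

How it is judged:
By the outcome, as a careful person would: the job done as asked, in the order asked, and still so for the second after the job is handed in, with the robot touching nothing.
It also fails if it takes over 40 s, if anything falls off the work surface, if the arm or the gripper's body presses on something with over 40 N, if the wrist force passes 120 N, or if a joint passes its speed limit or range.

## Working session

There is one attempt and no reset: what is moved stays moved. The work goes in short steps, Python scripts to look and compute and a shell command to move; the robot and the scene stay as the last step left them, time stands still between calls to the robot, and variables do not carry over. Pictures are saved under pics/ and viewed, on a budget of 10 in all, crops included, one or two more only if the job needs it, and the job is handed in when it is done.

```bash
mkdir -p pics; cat > h.py <<'E'
import numpy as np, cv2
from cell import robot
def snap(n,f):
    im=robot.capture(n); cv2.imwrite(f,im[:,:,::-1]); return im
def ray(n,u,v,z):
    c=robot.calibration(n); R=np.array(c["R"]);t=np.array(c["t"])
    d=R.T@np.array([(u-c["cx"])/c["fx"],(v-c["cy"])/c["fy"],1]); o=-R.T@t
    return o+d*(z-o[2])/d[2]
def proj(n,X):
    c=robot.calibration(n); p=np.array(c["R"])@np.array(X)+np.array(c["t"])
    return c["fx"]*p[0]/p[2]+c["cx"],c["fy"]*p[1]/p[2]+c["cy"]
E
python3 - <<'E'
from h import *
snap("scene","pics/a.png");snap("top","pics/b.png")
print(robot.sense())
for n in("scene","top"):print(robot.calibration(n))
E
```

```text
{'clock': 0.1, 'qpos': array([-1.43039728e+00,  2.77092709e-01, -2.77620756e-02,  1.26801412e+00,
       -1.33408130e-05,  1.46739854e+00]), 'dq': array([-0.00094923, -0.00090662,  0.00324677,  0.00158648, -0.00021737,
       -0.00040134]), 'tau': array([-3.17420026e-04, -4.46708572e+01,  2.96128321e+01,  8.45155242e-03,
       -1.00384764e-04,  4.99750172e-06]), 'tool_pos': array([ 0.15075461, -0.60580373,  0.23024068]), 'ee_rot': array([ 0.55759295, -0.5565828 ,  0.43602209, -0.43496026]), 'force': array([ 0.14869504, -0.03130152,  0.09993664]), 'wrist_torque': array([0.02419811, 0.00185366, 0.01746324]), 'grip_width': 0.08561952243395607}
{'fx': 428.06440874124587, 'fy': 428.06440874124587, 'cx': 285.30659888436077, 'cy': 201.5361911387376, 'R': array([[ 0.28306098,  0.95891409,  0.0189805 ],
       [ 0.58760564, -0.15774603, -0.79362196],
       [-0.75802117,  0.23579645, -0.60811506]]), 't': array([-0.29821831, -0.16618426,  1.63429354])}
{'fx': 501.4608613647508, 'fy': 501.4608613647508, 'cx': 275.2358746700341, 'cy': 207.71004127467899, 'R': array([[ 0.02661057, -0.99957276, -0.01208999],
       [-0.99757888, -0.02577626, -0.06459068],
       [ 0.06425145,  0.01377952, -0.9978386 ]]), 't': array([0.14795095, 0.52074349, 1.4946717 ])}
```

View pics/a.png

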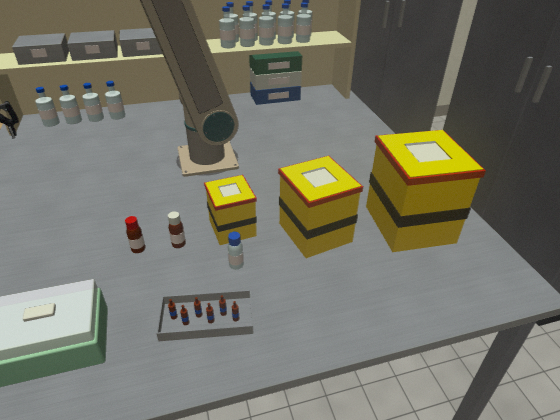

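View pics/b.png

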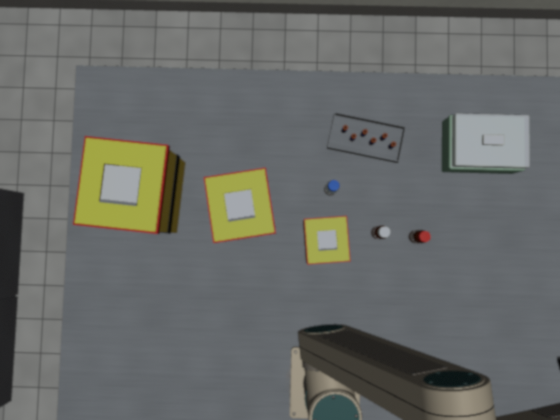

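Scene view: red-capped amber bottle at (135,235), white-capped at (176,230), clear with blue cap at (235,250). There are three yellow bins, with mouths at (230,190), (320,177) and (428,152). In the top view, the red cap is at (422,237), the white cap at (384,232), and the bin mouths at (327,240), (240,205) and (121,184). The middle-sized bin is the one at (240,205). I'll measure these and make one confirming crop.

```bash
python3 - <<'E'
from h import *
from scipy.spatial.transform import Rotation as Ro
im=cv2.imread("pics/b.png"); hsv=cv2.cvtColor(im,cv2.COLOR_BGR2HSV)
def blob(m,u,v,r):
    k=np.zeros_like(m);k[v-r:v+r,u-r:u+r]=m[v-r:v+r,u-r:u+r]
    n,l,s,c=cv2.connectedComponentsWithStats(k); i=1+np.argmax(s[1:,4]); return (l==i).astype(np.uint8),c[i],s[i]
H,S,V=cv2.split(hsv)
red=(((H<8)|(H>172))&(S>150)&(V>120)).astype(np.uint8)
wh=((S<60)&(V>140)).astype(np.uint8)
ye=((H>20)&(H<40)&(S>120)&(V>150)).astype(np.uint8)
_,c,s=blob(red,422,237,15);print("red",c,s,ray("top",*c,.108))
_,c,s=blob(wh,384,232,15);print("white",c,s,ray("top",*c,.108))
for (u,v),z in(((327,240),.15),((240,205),.205),((121,184),.28)):
    k,c,s=blob(wh,u,v,30); (cnt,_)=cv2.findContours(k,cv2.RETR_EXTERNAL,cv2.CHAIN_APPROX_NONE)
    p=max(cnt,key=len)[:,0,:]; W=np.array([ray("top",*q,z)[:2] for q in p]).astype(np.float32)
    print("flap",c,ray("top",*c,z),cv2.minAreaRect(W))
    print(" in scene",proj("scene",ray("top",*c,z)))
k,c,s=blob(ye,240,205,42);cnt,_=cv2.findContours(k,cv2.RETR_EXTERNAL,cv2.CHAIN_APPROX_NONE)
W=np.array([ray("top",*q,.205)[:2] for q in max(cnt,key=len)[:,0,:]]).astype(np.float32);print("lid",cv2.minAreaRect(W))
s=robot.sense();w=s["ee_rot"];print(Ro.from_quat([*w[1:],w[0]]).as_matrix().round(3))
# scene check
sc=cv2.imread("pics/a.png");h=cv2.cvtColor(sc,cv2.COLOR_BGR2HSV);H,S,V=cv2.split(h)
_,c,_=blob((((H<8)|(H>172))&(S>150)&(V>120)).astype(np.uint8),133,222,12);print("red scene",c,ray("scene",*c,.1))
cv2.imwrite("pics/c.png",np.hstack([cv2.resize(sc[200:270,100:260],(400,175*1),interpolation=cv2.INTER_CUBIC),cv2.resize(im[150:290,190:440],(400,224))[:175]]) if 0 else cv2.resize(sc[140:270,100:370],(800,385),interpolation=cv2.INTER_CUBIC))
E
```

```text
red [424.25       236.09722222] [420 232  10  10  72] [ 0.44165609 -0.26120936  0.108     ]
white [384.55813953 231.5       ] [380 227  10  10  86] [ 0.45164269 -0.14963284  0.108     ]
flap [326.61449275 239.26086957] [0.42529259 0.016833   0.15      ] ((0.425256609916687, 0.01670561358332634), (0.049894366413354874, 0.05151603743433952), 6.417673587799072)
 in scene (np.float64(229.78416485207038), np.float64(188.26131436391552))
flap [238.98052851 204.07371349] [0.51178496 0.25510655 0.205     ] ((0.5119083523750305, 0.25519609451293945), (0.06966003030538559, 0.07250206172466278), 10.200182914733887)
 in scene (np.float64(319.7752877831095), np.float64(176.76481727612634))
flap [120.67591125 183.16719493] [0.55146832 0.54729181 0.28      ] ((0.5516738891601562, 0.54740309715271), (0.09126871079206467, 0.0880262479186058), 85.36296081542969)
 in scene (np.float64(426.6538269184708), np.float64(146.64204856951625))
lid ((0.5104869604110718, 0.25477200746536255), (0.16913610696792603, 0.15924668312072754), 10.384761810302734)
[[ 0.241 -0.     0.97 ]
 [-0.97   0.002  0.241]
 [-0.002 -1.     0.   ]]
red scene [130.42424242 219.42424242] [ 0.43094263 -0.26506314  0.1       ]
```

View pics/c.png

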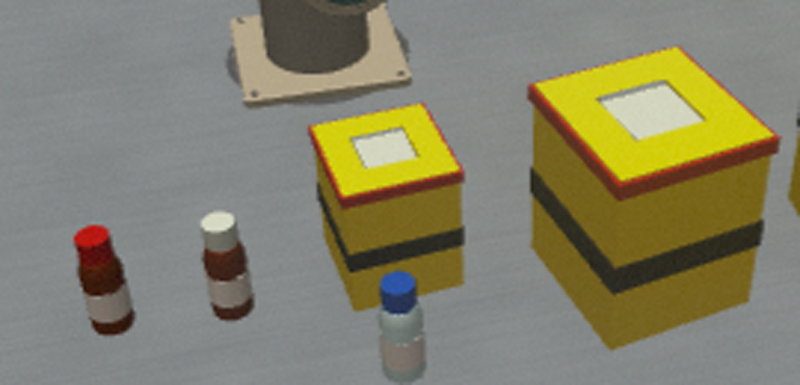

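Crop: the red-capped amber bottle (95,280) is the target. White-capped (225,265) and clear blue-capped (400,325) stay. The bin on the right fits: measured at 205 mm its lid is 169 x 159 mm and its flap 70 x 72 mm, which matches the description. Now I'll move above the red bottle.

```bash
python3 -m pendant '[[85,-26,0,37,0,-0.08,0],[85,-53,0,73,0,-0.16,0],[85,-79,0,110,0,-0.24,0],[85,-105,0,146,0,-0.32,0],[85,-132,0,183,0,-0.4,0],[85,-158,0,219,0,-0.48,0],[85,-184,0,256,0,-0.56,0],[85,-211,0,292,0,-0.64,0],[85,-240,0,335,0,-0.72,0],[85,-264,0,365,0,-0.79,0]]' 40
python3 -m pendant '[[85,0,0,0,0,0,0],[85,0,0,0,0,0,0]]'
cat >> h.py <<'E'
from scipy.spatial.transform import Rotation as Ro
def tool():
    s=robot.sense();w=s["ee_rot"];return np.array(s["tool_pos"]),Ro.from_quat([*w[1:],w[0]]).as_matrix(),s
def go(X):
    p,R,s=tool();print("clk",s["clock"],"p",p.round(4),"d_mm",(R.T@(np.array(X)-p)*1000).round(1),"j",s["qpos"].round(2),"F",s["force"].round(1),"w",round(s["grip_width"],4));print(R.round(3))
E
python3 - <<'E'
from h import *
go([.442,-.262,.078])
im=snap("scene","pics/d.png");cv2.imwrite("pics/d2.png",cv2.resize(im[110:270,70:230,::-1],(600,600)))
E
```

```text
clock: 1.35
tool_pos: [0.4422, -0.2604, 0.2309]
ee_rot: [0.682, -0.682, 0.187, -0.186]
force: [0.2, -0.1, 0.1]
grip_width: 0.0852
clock: 1.6
tool_pos: [0.441, -0.2622, 0.2309]
ee_rot: [-0.682, 0.682, -0.188, 0.187]
force: [0.0, 0.2, 0.6]
grip_width: 0.0851
clk 1.6 p [ 0.441  -0.2622  0.2309] d_mm [  0.9 152.9   0.8] j [-0.66  0.08 -0.27  1.23 -0.    1.45] F [0.  0.2 0.6] w 0.0851
[[ 0.859 -0.001  0.512]
 [-0.512  0.     0.859]
 [-0.001 -1.    -0.   ]]
```

View pics/d2.png

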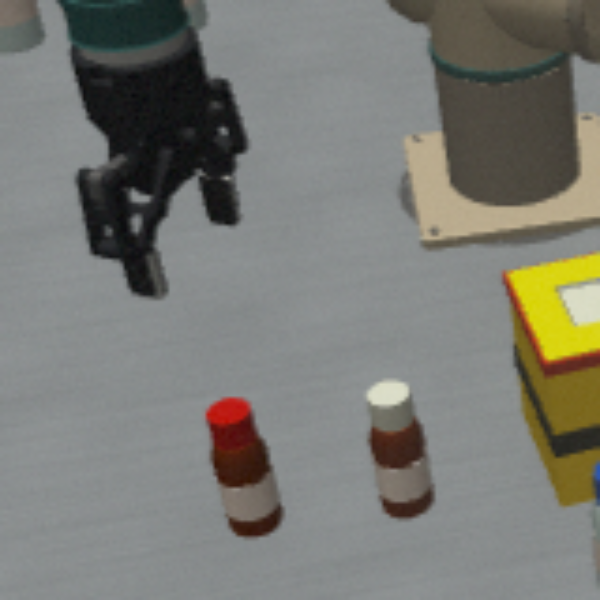

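The gripper stands open above the red bottle, whose cap top is at scene pixel (131,219). The tips straddle it. I'll triangulate the cap top numerically and go down part way.

```bash
python3 -m pendant '[[85,1,25,1,0,0,0],[85,1,50,1,0,0,0],[85,1,75,1,0,0,0],[85,1,95,1,0,0,0],[85,1,95,1,0,0,0]]'
python3 - <<'E'
from h import *
print(proj("scene",[.442,-.262,.11]),ray("scene",131.3,219.3,.11)); go([.442,-.262,.078])
E
```

```text
clock: 2.28
tool_pos: [0.4406, -0.2618, 0.1346]
ee_rot: [0.682, -0.681, 0.19, -0.187]
force: [0.2, -0.1, 0.4]
grip_width: 0.0851
(np.float64(130.89428727511347), np.float64(218.93135185583589)) [ 0.44391096 -0.26095599  0.11      ]
clk 2.275 p [ 0.4406 -0.2618  0.1346] d_mm [ 1.5 56.6  0.5] j [-0.66  0.15 -0.39  1.03 -0.    1.45] F [ 0.2 -0.1  0.4] w 0.0851
[[ 0.858 -0.003  0.514]
 [-0.514  0.002  0.858]
 [-0.004 -1.     0.   ]]
```

Both views agree to 2 mm. Down and grip.

```bash
python3 -m pendant '[[85,1,20,1,0,0,0],[85,1,40,1,0,0,0],[85,1,56,1,0,0,0],[85,1,56,1,0,0,0],[32,1,56,1,0,0,0],[20,1,56,1,0,0,0],[20,1,56,1,0,0,0],[20,1,56,1,0,0,0],[20,1,56,1,0,0,0],[20,1,56,1,0,0,0]]' 50
python3 -m pendant '[[20,0,0,0,0,0,0],[20,0,0,0,0,0,0],[20,0,-15,0,0,0,0],[20,0,-40,0,0,0,0],[20,0,-70,0,0,0,0],[20,0,-70,0,0,0,0]]'
python3 - <<'E'
from h import *
go([.511,.255,.40])
im=snap("scene","pics/e.png");cv2.imwrite("pics/e2.png",cv2.resize(im[110:270,70:230,::-1],(600,600)))
E
```

```text
clock: 3.52
tool_pos: [0.4444, -0.2618, 0.0811]
ee_rot: [-0.682, 0.682, -0.187, 0.188]
force: [-1.2, 1.1, 6.5]
grip_width: 0.031
clock: 4.28
tool_pos: [0.446, -0.263, 0.1531]
ee_rot: [-0.681, 0.683, -0.186, 0.19]
force: [0.4, 0.2, -2.5]
grip_width: 0.0308
clk 4.275 p [ 0.446  -0.263   0.1531] d_mm [-207.6 -248.5  478.1] j [-0.66  0.14 -0.37  1.06  0.    1.45] F [ 0.4  0.2 -2.5] w 0.0308
[[ 0.859  0.005  0.512]
 [-0.512 -0.004  0.859]
 [ 0.006 -1.    -0.001]]
```

View pics/e2.png

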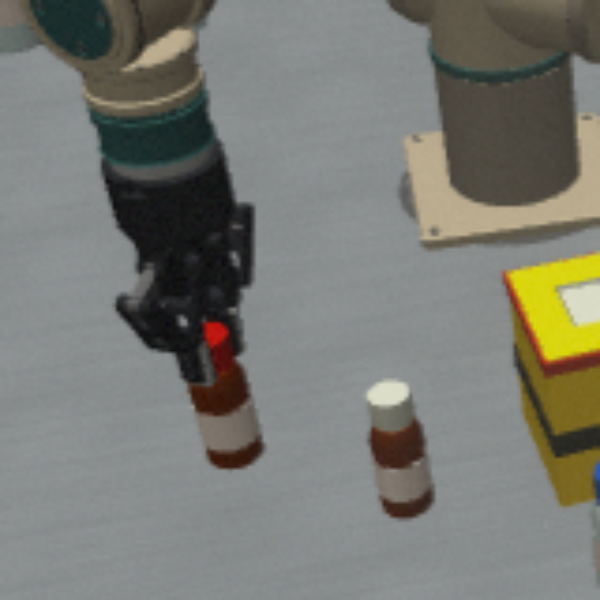

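The bottle is held upright by the cap and the white-capped bottle is undisturbed. Now I'll lift and carry it to the bin.

```bash
python3 -m pendant '[[20,0,-45,0,0,0,0],[20,0,-95,0,0,0,0],[20,0,-145,0,0,0,0],[20,0,-185,0,0,0,0],[20,-12,-190,28,0,0,0],[20,-30,-190,69,0,0,0],[20,-50,-190,114,0,0,0],[20,-70,-190,160,0,0,0],[20,-88,-190,202,0,0,0],[20,-105,-190,240,0,0,0]]'
python3 -m pendant '[[20,-15,0,34,0,-0.12,0],[20,-32,0,72,0,-0.25,0],[20,-50,0,112,0,-0.4,0],[20,-68,0,155,0,-0.55,0],[20,-83,0,190,0,-0.7,0],[20,-96,0,219,0,-0.85,0],[20,-102,0,234,0,-0.95,0],[20,-103,0,238,0,-0.98,0],[20,-103,0,238,0,-0.98,0],[20,-103,0,238,0,-0.98,0]]'
python3 - <<'E'
from h import *
go([.511,.255,.228])
im=snap("scene","pics/f.png");im2=snap("top","pics/f2.png")
cv2.imwrite("pics/f3.png",np.hstack([cv2.resize(im[60:260,230:400,::-1],(425,500)),cv2.resize(im2[130:280,170:280,::-1],(367,500))]))
print([np.round(proj("scene",[.511,.255,z]),1) for z in(.205,.26,.37)],proj("top",[.511,.255,.37]))
E
```

```text
clock: 5.58
tool_pos: [0.4758, 0.0002, 0.3383]
ee_rot: [-0.682, 0.682, -0.189, 0.186]
force: [0.7, -0.5, -2.0]
grip_width: 0.0309
clock: 6.82
tool_pos: [0.5097, 0.2548, 0.3399]
ee_rot: [-0.69, 0.69, 0.154, -0.155]
force: [-0.7, -0.1, -2.2]
grip_width: 0.0309
clk 6.825 p [0.5097 0.2548 0.3399] d_mm [  1.4 111.9  -0.3] j [ 0.35  0.14  0.03  1.46 -0.    1.48] F [-0.7 -0.1 -2.2] w 0.0309
[[ 0.904 -0.001 -0.427]
 [ 0.427 -0.001  0.904]
 [-0.001 -1.    -0.   ]]
[array([319.6, 176.6]), array([321. , 159.6]), array([324.1, 122.5])] (np.float64(233.0170354796237), np.float64(199.2974621305168))
```

View pics/f3.png

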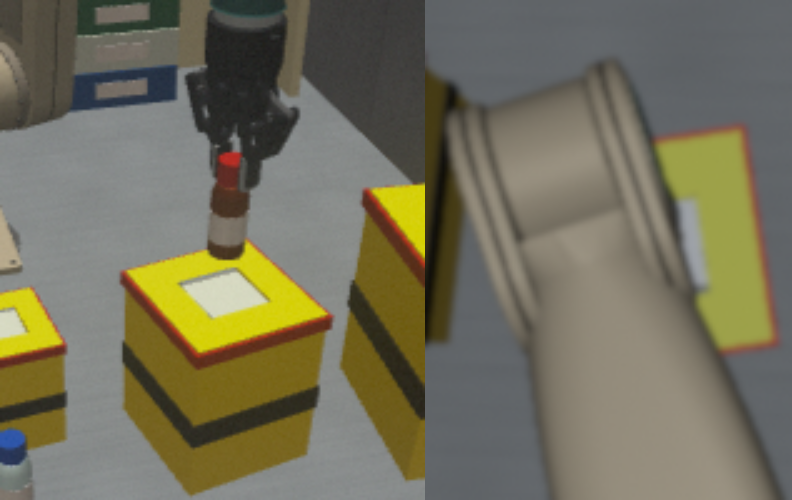

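The bottle is upright above the mouth: its foot is at scene (320,161) against (321,160) predicted for dead centre, and the cap at (322,122) against (324,122). Push down in stages.

```bash
python3 -m pendant '[[20,2,15,0,0,0,0],[20,2,30,0,0,0,0],[20,2,42,0,0,0,0],[20,2,50,0,0,0,0],[20,2,58,0,0,0,0],[20,2,66,0,0,0,0],[20,2,74,0,0,0,0],[20,2,82,0,0,0,0],[20,2,82,0,0,0,0]]'
python3 -m pendant '[[20,0,8,0,0,0,0],[20,0,16,0,0,0,0],[20,0,24,0,0,0,0],[20,0,32,0,0,0,0],[20,0,36,0,0,0,0],[20,0,36,0,0,0,0],[20,0,36,0,0,0,0]]'
python3 - <<'E'
from h import *
go([.511,.255,.22])
im=snap("scene","pics/g.png")
cv2.imwrite("pics/g2.png",cv2.resize(im[90:260,230:400,::-1],(600,600)))
E
```

```text
clock: 8.05
tool_pos: [0.5114, 0.2564, 0.2574]
ee_rot: [-0.69, 0.69, 0.155, -0.156]
force: [1.0, 0.4, -2.0]
grip_width: 0.0306
clock: 8.93
tool_pos: [0.5119, 0.2565, 0.2226]
ee_rot: [0.69, -0.69, -0.156, 0.155]
force: [0.3, 0.1, -2.3]
grip_width: 0.0307
clk 8.925 p [0.5119 0.2565 0.2226] d_mm [-1.5  2.6 -1. ] j [ 0.35  0.19 -0.16  1.23 -0.    1.48] F [ 0.3  0.1 -2.3] w 0.0307
[[ 0.903  0.001 -0.429]
 [ 0.429  0.     0.903]
 [ 0.001 -1.    -0.   ]]
```

View pics/g2.png

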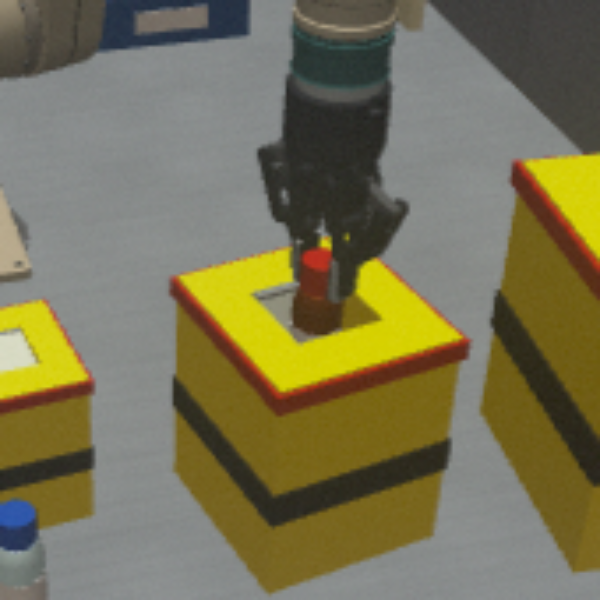

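The bottle is about 63 mm inside, the flap is open beneath it, and the fingers are above the lid. There is no contact force beyond the bottle's weight. Release and rise.

```bash
python3 -m pendant '[[85,0,0,0,0,0,0],[85,0,0,0,0,0,0],[85,0,0,0,0,0,0],[85,0,0,0,0,0,0],[85,0,0,0,0,0,0],[85,0,0,0,0,0,0],[85,0,-30,0,0,0,0],[85,0,-80,0,0,0,0],[85,0,-130,0,0,0,0],[85,0,-130,0,0,0,0]]'
python3 -m pendant '[[85,0,0,0,0,0,0],[85,0,0,0,0,0,0],[85,0,0,0,0,0,0],[85,0,0,0,0,0,0]]'
python3 - <<'E'
from h import *
go([.511,.255,.36])
im=snap("scene","pics/i.png")
cv2.imwrite("pics/i2.png",cv2.resize(im[90:290,100:380,::-1],(800,571)))
E
```

```text
clock: 10.22
tool_pos: [0.5141, 0.2574, 0.3579]
ee_rot: [0.69, -0.689, -0.159, 0.152]
force: [-0.6, -0.0, -0.4]
grip_width: 0.0853
clock: 10.72
tool_pos: [0.5113, 0.2563, 0.3514]
ee_rot: [-0.69, 0.69, 0.155, -0.156]
force: [1.0, 0.3, -0.5]
grip_width: 0.0847
clk 10.725 p [0.5113 0.2563 0.3514] d_mm [-0.9 -8.6 -1.1] j [0.35 0.15 0.06 1.49 0.   1.48] F [ 1.   0.3 -0.5] w 0.0847
[[ 0.903 -0.002 -0.429]
 [ 0.429 -0.001  0.903]
 [-0.002 -1.     0.   ]]
```

View pics/i2.png

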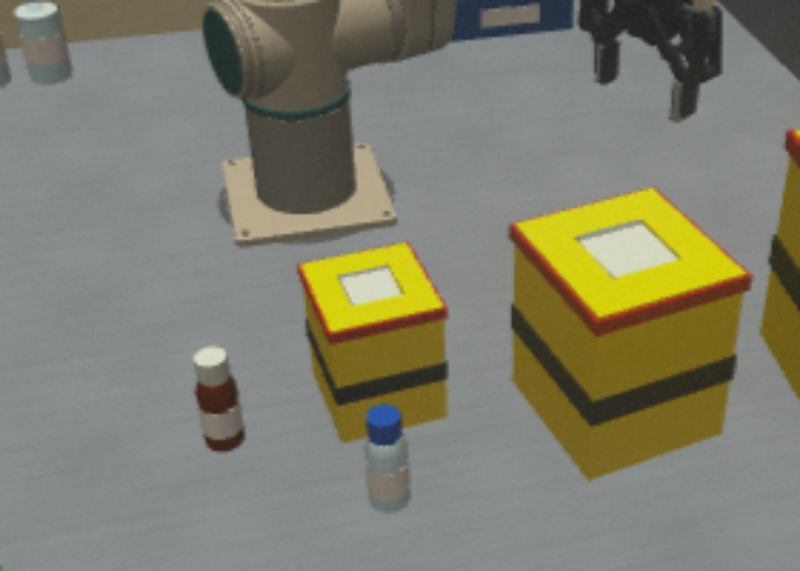

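The flap is shut at (630,250) in the crop and the red bottle is gone. The white-capped bottle at (218,400) and the blue-capped one at (385,460) are still standing, and the gripper is open and clear. Handing in.

```bash
python3 -c "
from h import *
print(robot.finish_job())"
```

```text
the job is handed in; nothing more can be done
None
```

The expired red-capped bottle is in the middle-sized yellow bin, and the job is handed in at about 11 s on the robot's clock. I gripped the bottle by its cap and pushed it upright through the flap. I let go with about 63 mm of its 110 mm inside.

- **Final picture:** the flap is shut flush and the red bottle is out of sight. The white-capped and blue-capped bottles are still standing, and the open gripper is about 15 cm above the lid.
- **Forces:** every wrist reading I took was under 7 N; these were at the end of each move, not throughout.
- **Disagreements:** an early reading of the red cap in the scene view was about 1 cm off the top view, because I had assumed the wrong height. With the cap's true height the two views agreed within 2 mm. No checks failed.

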